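# Unlock and draw the tool cassette

## Robot

A 6-joint arm with a two-finger parallel gripper is mounted at the origin on a cart in front of the work surface, level with it; the furniture and walls round the work are solid. World frame = base frame: x ahead of the robot, y to its left, z up, the work surface at z = 0. Lengths are in m, angles in degrees, forces in N, time in s.
With the tool pointing down it reaches from about 0.35 to 0.875 m from the base axis. Payload 4.2 kg.
Tool frame: the origin (TCP) lies on the centre line of the jaws, within the pads' length; the fingertips stand 19 mm ahead of it and the grasp point (between the pads) is the TCP; z points along the fingers, y is the line along which they close (so a half turn about z gives the same grasp; the last joint's range is limited). The gripper opens to 87 mm and grips with 3 to 60 N. Pads are 19 mm wide; open, the fingers measure 117 mm over their backs; the gripper's body (75 mm by 190 mm) begins 51 mm behind the grasp point.
Start: joints at [-54.225, 22.042, 0.453, 0, -68.411, -14.817], TCP at [0.224, -0.584, 0.22] pointing down, gripper open.
Joint ranges: [-179.83, 179.83], [-69.29, 118.12], [-61.27, 80.66], [-181.25, 117.63], [-171.15, -9.14], [-177.46, 177.46]. Speed limits (degrees/s): [159.86, 159.86, 180, 180, 180, 180].

## Interface

Orientations are given as a 3x3 rotation matrix whose columns are the frame's x, y, z axes.
In Python, from station import sense, capture, finish_job, search_frame, masks_of gives the robot as it stands.
- The arm moves only by the tool drive_tool, never from a script. Its argument "rows" is a list of rows, each a list of 7 numbers: the opening in per cent of the stroke, from 0 (shut) to 100 (fully open), then the shift along the world's x, y, z in mm, then the turn, a rotation vector about the world's x, y, z in rad. In form: [[fingers, dx, dy, dz, wx, wy, wz], ...]. A call has 1 to 5 rows; each row shifts and turns the commanded pose from where the row before left it; what a row does not reach is not made up. A row lasts 1/12 s, in which the tool goes at most 41.7 mm and 7.16 degrees, less where a joint would pass 70% of its speed; a pose out of reach is approached as far as the arm can. A call is refused whole if a number of a shift passes 41.7 or a number of a turn 0.125, either way. A call with a gripper value outside its range is refused whole. The fingers move at their own pace and stop on an object; the grip force is fixed at half the most. Time passes only in rows, so rows that do not move let the fingers close. It gives the time, the measured TCP pose, the force, the opening and the grip force at its end, in the units of the state.
- sense(): the state, without advancing time (a new reading comes with each control period).
- capture(name): name is "scene" or "top" or "wrist"; returns a dict with "frame" (480x640x3 uint8, red, green, blue), "z_map" (480x640 float32, m along the optical axis (not along the pixel's ray), 0 where there is no reading), "fx", "fy", "cx", "cy" (pixels), "distortion" ([k1, k2, p1, p2, k3] as OpenCV has them; the pictures are not rectified), "R" (3x3) and "t" (3): a world point X has camera coordinates R X + t; the wrist camera has in their place "T_tool_cam" (4x4, takes a point from camera to tool coordinates, whose origin is the TCP and whose axes are the flange's). Camera axes: x right, y down, z forward; pixel columns grow to the right and rows downward; lengths in m; the calibration is good to about 2 mm. A picture is of the moment at which its call begins: read the wrist's pose just before it.
- finish_job(): hands the job in; it is judged then, once.
Trained networks look in a picture, given as the dict that the camera call returned (one of the last four; its "shot" number tells which), for a name from the list of things; names that differ only in an ending like _2 or _b are one class to them, and where a whole thing is asked for, a point or a joint stands for the part that bears it (a point fixed in the world has none). Each returns a list of dicts, best first, with "p" (0 to 1); they miss things now and then, are a little off and sometimes report something else, mostly with a low value. They report only what shows in the picture. A call takes as long as a camera call. They do not tell look-alikes from the thing itself.
- search_frame(label, picture): "xy" ([column, row] in pixels, amid what is visible of it).
- masks_of(label, picture): "region" (480x640 bool, what is visible of it) and "xy" ([column, row] in pixels, amid what is visible of it).
The state is a dict: "time_s": time; "joints": joint angles; "joint_velocities": joint speeds; "effort": joint torques, N m; "tcp_pos": TCP position; "ee_rot": TCP orientation; "wrist_force": force on the tool from outside, world axes, zero at the start; "moment": the same for the moment, N m; "gripper_width": opening from 0.0 (shut) to 1.0 (fully open); "gripper_force": force on a finger pad.
Only numpy, scipy, OpenCV 4.12 (cv2) and the standard library are available. Lean on these libraries where they do the work, as an engineer would, in place of code of your own. Each camera call takes 0.05 s, during which the arm holds its last target. There are 200 camera calls.

## Task

The tool cassette sits locked in its bench dock: pick up the small mallet, knock the dock's locking pin right down with it, and put the mallet back down on the bench, clear of the dock. Then pinch the cassette's two side catches together between the fingers, lift the cassette upright out of the dock and finish while still holding it squeezed and still, its foot at least 5 cm above the top of the socket. Do not push the pin with the hand, and leave the other things on the bench where they are.

Things in the scene. Friction and masses are not known exactly. Their poses are not given: they have to be found in the camera images.
- dock: aluminium bench dock, fixed. Origin on the bench under the centre of its socket; z up. Base plate 10 mm thick, x = -115 to +56 mm, y = -50 to +50 mm. Open socket round the origin, outside 86 x 74 mm, top 45 mm above the bench; the cassette has 1.5 mm play in it. A grey pin housing, 39 x 40 mm, top 66 mm above the bench, stands at x = -105 to -66 mm with the locking pin on it at x = -85.5 mm, y = 0
- bar_tip (a point): end of the steel lock bar, 15 mm wide, 52 to 59 mm above the bench, that runs from the pin housing along the dock's +x. With the pin up it reaches 8 mm over the near shoulder of the cassette and keeps it down; driving the pin down draws it back by as much, off the cassette
- pin_top (a point): centre of the top of the upright steel locking pin (head 19 mm across), 86 mm above the bench when up and 72 mm when right down; axes as the dock's
- lock_pin (a joint): travel of the locking pin, m: 0 up (locked), 0.014 right down (hard stop). It takes 6 to 8 N to move and stays where it is driven
- mallet_head (a point): centre of the head of a small mallet that stands on its head. Head 40 mm across, 56 mm long, axis (z) upright, flat black faces above and below, so this point is 28 mm above what it stands on. The level wooden handle runs along -x of this frame, 18 to 152 mm from this point and at its height; it is 16 mm wide (y) and 22 mm high, a little thicker at its end
- mallet: the same mallet: origin at the centre of its lower face. 0.22 to 0.45 kg, nearly all of it in the head
- mallet_grip (a point): a point on the centre line of the mallet's handle, 52 mm from the axis of its head along -x, 28 mm above the bench; axes as the head's
- cassette_grip (a point): centre of the cassette half-way between its two ribbed steel catch pads, which face +y and -y: 65 mm above its foot, 75 mm above the bench when docked. Pads 26 mm long (x), 36 mm high; 54 mm over both at rest, 42 mm squeezed right in. Below each a tooth hooks under the lip of the socket until the pad is pressed in by more than 3.5 mm
- cassette_foot (a point): centre of the cassette's underside, 65 mm below cassette_grip; 10 mm above the bench when docked; axes as the cassette's, which are the dock's when docked
- cassette: grey cassette with its catches, about 0.28 kg; origin at its foot, z up. Lower body 70 mm (x) x 46 mm (y) x 40 mm high, upper body 40 x 22 mm up to 84 mm above the foot
- catch_a (a joint): catch on the cassette's +y side, m: 0 sprung out, 0.006 squeezed right in (3 N to start, 7 N at the end)
- catch_b (a joint): catch on the -y side, likewise
- ball_bearing: small steel ball bearing, 22 mm across, lying flat, a bystander; origin at its underside
- hex_key_8: dark L-shaped hex key, 95 mm long, a bystander; origin at its underside
- masking_tape: roll of masking tape, 100 mm across, 25 mm high, a bystander; origin at its underside
- solder_reel: small reel of solder, 56 x 52 x 36 mm, a bystander; origin at its underside
- spanner_8: small steel combination spanner, 119 mm long, a bystander; origin at its underside
- multimeter: hand multimeter lying on its back, 128 x 66 x 40 mm, a bystander; origin at its underside
- parts_box: blue plastic parts box with a clear lid, 119 x 170 x 37 mm, a bystander; origin at its underside
Not all that is in view belongs to the job. What is shaped like the cassette but brown, purple or red is not meant.

How it is judged:
By the outcome, as a careful person would: the job done as asked, in the order asked, and still so for the second after the job is handed in, while the arm keeps its last pose, push and grip.
It also fails if it takes over 54 s, if anything falls off the work surface, if the arm or the gripper's body presses on something with over 40 N, if the wrist force passes 120 N, or if a joint passes its speed limit or range.

## Working session

There is one attempt and no reset: what is moved stays moved. The work goes in short steps, Python scripts to look and compute and a tool call to move; the robot and the scene stay as the last step left them, time stands still between calls to the robot, and variables do not carry over. Pictures are saved under pics/ and viewed, at most 10 in all, crops included, and the job is handed in when it is done.

Besides the shell and the picture viewer there is one more tool, called as a command line: name --pt "numbers of a row" for each row, then --argument value for the rest. drive_tool: Moves the arm, as the interface text tells. Its arguments: {"type":"object","properties":{"rows":{"type":"array"}},"required":["rows"]}

```bash
mkdir -p pics; cat > h.py <<'E'
import numpy as np, cv2
from station import sense, capture, finish_job, search_frame, masks_of
def cam(p,s=None):
    if 'R' in p and p.get('R') is not None: return np.array(p['R']),np.array(p['t'])
    s=s or sense(); T=np.eye(4);T[:3,:3]=s['ee_rot'];T[:3,3]=s['tcp_pos']
    M=np.linalg.inv(T@np.array(p['T_tool_cam'])); return M[:3,:3],M[:3,3]
def K(p): return np.array([[p['fx'],0,p['cx']],[0,p['fy'],p['cy']],[0,0,1.]]),np.array(p['distortion'],float)
def cloud(p,s=None):
    R,t=cam(p,s);k,d=K(p)
    v,u=np.mgrid[:480,:640]
    n=cv2.undistortPoints(np.stack([u,v],-1).reshape(-1,1,2).astype(np.float64),k,d).reshape(480,640,2)
    z=p['z_map'][...,None]; X=np.concatenate([n*z,z],-1)
    W=(X-t)@R; W[p['z_map']<=0]=np.nan
    return W
def onplane(p,uv,h,s=None):
    R,t=cam(p,s);k,d=K(p)
    n=cv2.undistortPoints(np.array(uv,float).reshape(-1,1,2),k,d).reshape(-1,2)
    D=np.c_[n,np.ones(len(n))]@R; c=-R.T@t
    return c+D*((h-c[2])/D[:,2])[:,None]
def proj(p,X,s=None):
    R,t=cam(p,s);k,d=K(p)
    return cv2.projectPoints(np.atleast_2d(X).astype(float),cv2.Rodrigues(R)[0],t,k,d)[0].reshape(-1,2)
def save(p,n): cv2.imwrite('pics/'+n,p['frame'][...,::-1])
E
python3 - <<'E'
from h import *
import pickle
print(sense())
for n in ['top','scene']:
    p=capture(n); save(p,n+'0.png'); W=cloud(p); pickle.dump(p,open(n+'0.pkl','wb'))
    for l in ['dock','mallet','cassette','bar_tip','pin_top','mallet_head','mallet_grip','cassette_grip','multimeter','parts_box','masking_tape','solder_reel','spanner_8','hex_key_8','ball_bearing']:
        for r in search_frame(l,p)[:5]:
            u,v=np.round(r['xy']).astype(int); print(n,l,round(r['p'],2),u,v,np.round(W[v,u],3))
E
```

```text
{'time_s': 0.0, 'joints': array([-5.42230157e+01,  2.20906533e+01,  3.80049017e-01, -3.01177320e-02,
       -6.84094681e+01, -1.48188902e+01]), 'joint_velocities': array([-0.07114303, -0.04125092, -0.02479792,  0.07880823, -0.06963361,
       -0.07889108]), 'effort': array([ 1.76460399e-03, -3.90666139e+01,  1.87415707e+01,  4.21989977e+00,
        1.11499254e-02, -2.04937055e-04]), 'tcp_pos': array([ 0.2233864 , -0.58307102,  0.21855965]), 'ee_rot': array([[-9.33911610e-01, -3.57503032e-01, -8.28618945e-04],
       [-3.57503986e-01,  9.33909501e-01,  1.98591617e-03],
       [ 6.38840540e-05,  2.15090474e-03, -9.99997685e-01]]), 'wrist_force': array([-0.58628304, -1.08573395,  0.05843775]), 'moment': array([0.03235862, 0.02514951, 0.05657078]), 'gripper_force': 0.0, 'gripper_width': 0.9958045873691379}
top dock 0.93 250 241 [0.583 0.145 0.021]
top dock 0.19 237 246 [0.54  0.169 0.084]
top mallet 0.78 382 263 [ 0.534 -0.216  0.037]
top mallet 0.5 238 243 [0.549 0.167 0.085]
top cassette 0.79 288 155 [0.823 0.057 0.086]
top cassette 0.76 258 219 [0.629 0.124 0.068]
top cassette 0.74 17
[... 1542 characters left out ...]
519 -0.21   0.027]
scene cassette_grip 0.94 265 264 [0.612 0.151 0.088]
scene cassette_grip 0.92 346 269 [0.497 0.008 0.056]
scene cassette_grip 0.86 247 347 [0.459 0.332 0.056]
scene cassette_grip 0.76 232 243 [0.842 0.071 0.029]
scene multimeter 0.95 173 331 [0.629 0.381 0.031]
scene parts_box 0.72 441 218 [ 0.492 -0.427  0.036]
scene masking_tape 0.8 291 244 [ 0.724 -0.037  0.024]
scene masking_tape 0.46 380 304 [ 0.404  0.001 -0.001]
scene masking_tape 0.22 265 269 [0.611 0.152 0.076]
scene solder_reel 0.67 383 216 [ 0.643 -0.351  0.024]
scene spanner_8 0.62 234 268 [0.766 0.126 0.005]
scene ball_bearing 0.55 317 275 [0.589 0.007 0.002]
scene ball_bearing 0.17 376 303 [0.408 0.011 0.005]
```

```bash
python3 - <<'E'
from h import *
import pickle
p=pickle.load(open('top0.pkl','rb'))
f=p['frame'][...,::-1]
c=cv2.resize(f[130:330,150:420],(800,593),interpolation=cv2.INTER_CUBIC); cv2.imwrite('pics/topcrop.png',c)
W=cloud(p)
# pin top
def sel(x0,x1,y0,y1,z0,z1):
    m=(W[...,0]>x0)&(W[...,0]<x1)&(W[...,1]>y0)&(W[...,1]<y1)&(W[...,2]>z0)&(W[...,2]<z1); return W[m]
for n,a in dict(pin=(.5,.6,.1,.22,.08,.1),hous=(.48,.6,.1,.24,.06,.075),cas=(.57,.68,.08,.18,.085,.11),mhead=(.4,.62,-.3,-.1,.045,.07),mhandle=(.4,.62,-.3,-.1,.03,.045)).items():
    q=sel(*a); print(n,len(q),np.round(np.nanmedian(q,0),4),np.round(q.min(0),3),np.round(q.max(0),3))
    if len(q)>10:
        r=cv2.minAreaRect(q[:,:2].astype(np.float32)*1000); print(np.round(np.array(r[0]),1),np.round(r[1],1),round(r[2],1))
E
```

```text
pin 36 [0.5458 0.1722 0.0854] [0.537 0.163 0.08 ] [0.555 0.18  0.093]
[547.3 172.3] [16.8 16. ] 55.0
hous 179 [0.5457 0.1659 0.0644] [0.522 0.145 0.06 ] [0.598 0.197 0.073]
[562.9 164.2] [41.1 76.5] 65.6
cas 193 [0.6238 0.1366 0.092 ] [0.602 0.108 0.085] [0.649 0.168 0.101]
[624.5 137.4] [56.9 40.6] 61.5
mhead 179 [ 0.558  -0.211   0.0551] [ 0.439 -0.232  0.045] [ 0.58  -0.192  0.066]
[ 509.2 -211.8] [140.9  38.4] 0.7
mhandle 289 [ 0.4872 -0.2232  0.0385] [ 0.412 -0.243  0.03 ] [ 0.555 -0.194  0.045]
[ 486.1 -226.1] [150.3  29.5] 14.1
```

View pics/scene0.png

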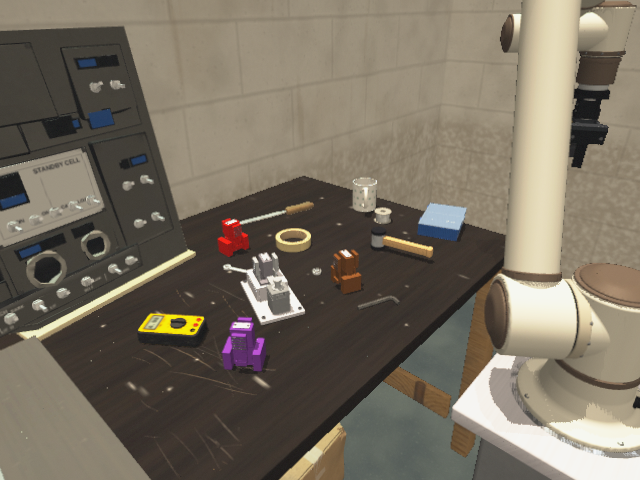

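View pics/topcrop.png

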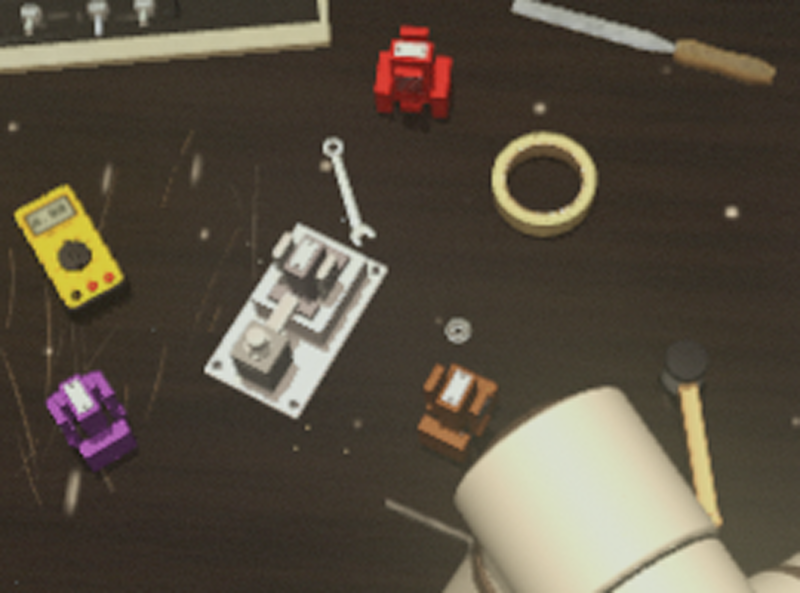

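The grey cassette stands in the silver dock (scene 265,266; top crop 310,265). The red (232,241), purple (245,346) and brown (346,271) ones in the scene picture are look-alikes on the bare bench. Only the grey one sits in the dock with the bar over its shoulder, so it is the one meant. The mallet head is at scene (378,238), with the handle running to (432,250).

The pin-to-cassette distance measures 85 mm, which matches the description. I'll move above the mallet.

drive_tool --pt "100 24 30 0 0 0 -0.1" --pt "100 24 30 0 0 0 -0.1" --pt "100 24 30 0 0 0 0" --pt "100 24 30 0 0 0 0" --pt "100 24 30 0 0 0 0"

```text
time_s: 2.02
tcp_pos: [0.3443, -0.4322, 0.2198]
ee_rot: [[-0.986, -0.165, 0.0], [-0.165, 0.986, -0.0], [-0.0, -0.0, -1.0]]
wrist_force: [0.5, -0.4, 0.4]
gripper_width: 1.003
gripper_force: 0.0
```

drive_tool --pt "100 24 30 0 0 0 0" --pt "100 24 30 0 0 0 0" --pt "100 24 30 0 0 0 0" --pt "100 24 30 0 0 0 0" --pt "100 24 30 0 0 0 0"

```text
time_s: 2.43
tcp_pos: [0.4645, -0.282, 0.22]
ee_rot: [[-0.986, -0.165, 0.001], [-0.165, 0.986, -0.0], [-0.001, -0.0, -1.0]]
wrist_force: [0.7, -0.1, -0.3]
gripper_width: 0.999
gripper_force: 0.0
```

drive_tool --pt "100 24 30 0 0 0 0" --pt "100 20 25 0 0 0 0" --pt "100 0 0 0 0 0 0" --pt "100 0 0 0 0 0 0"

```text
time_s: 2.77
tcp_pos: [0.5085, -0.2272, 0.2195]
ee_rot: [[-0.986, -0.168, -0.0], [-0.168, 0.986, 0.0], [0.0, 0.0, -1.0]]
wrist_force: [-0.2, -0.3, 0.8]
gripper_width: 0.999
gripper_force: 0.0
```

```bash
cat > m1.py <<'E'
from h import *
import sys
s=sense(); print(s['time_s'],np.round(s['tcp_pos'],4),np.round(s['ee_rot'],3).tolist())
p=capture('wrist'); save(p,sys.argv[1]); W=cloud(p,s)
for l in ['mallet','mallet_head','mallet_grip']:
    for r in search_frame(l,p)[:2]:
        u,v=np.round(r['xy']).astype(int); print(l,round(r['p'],2),u,v,np.round(W[v,u],4))
mk=masks_of('mallet',p)
m=mk[0]['region'] if mk else np.ones((480,640),bool)
hd=W[m&(W[...,2]>.050)&(W[...,2]<.062)]; ha=W[m&(W[...,2]>.031)&(W[...,2]<.043)]
for q in (hd,ha):
    if len(q)>20:
        r=cv2.minAreaRect(q[:,:2].astype(np.float32)*1000); print(len(q),np.round(np.median(q,0),4),np.round(r[0],1),np.round(r[1],1),round(r[2],1))
vx,vy,x0,y0=cv2.fitLine(ha[:,:2].astype(np.float32),cv2.DIST_HUBER,0,.001,.001).ravel(); print('yaw',np.degrees(np.arctan2(vy,vx)),x0,y0)
E
python3 m1.py w1.png
```

```text
2.7667 [ 0.5085 -0.2272  0.2195] [[-0.986, -0.168, -0.0], [-0.168, 0.986, 0.0], [0.0, 0.0, -1.0]]
mallet 0.92 330 225 [ 0.5151 -0.2177  0.0398]
mallet_head 0.89 329 227 [ 0.5178 -0.2182  0.038 ]
mallet_grip 0.6 327 224 [ 0.5147 -0.2209  0.0394]
1056 [ 0.5609 -0.2125  0.0558] [ 561.9 -212. ] [38.5 36.9] 67.0
2214 [ 0.4761 -0.227   0.0388] [ 485.3 -227.8] [144.3  32.5] 11.3
yaw 9.362891 0.47778693 -0.2267793
```

View pics/w1.png

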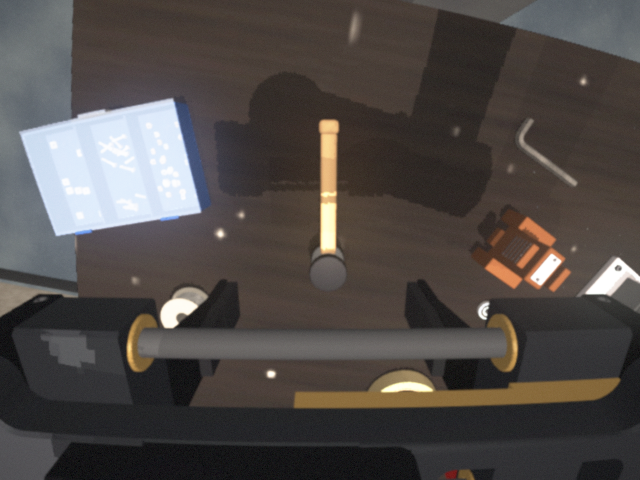

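The wrist picture shows the mallet's head at (328,270) and its handle running up to (329,122). It measures (0.562,-0.212) with yaw about 9.5°. I'll descend to a grip about 42 mm from the head axis.

drive_tool --pt "100 12 8 -35 0 0 0" --pt "100 0 0 -40 0 0 0" --pt "100 0 0 -40 0 0 0" --pt "100 0 0 -40 0 0 0" --pt "100 0 0 -25 0 0 0"

```text
time_s: 3.43
tcp_pos: [0.5168, -0.2211, 0.0361]
ee_rot: [[-0.987, -0.163, -0.005], [-0.163, 0.987, 0.001], [0.005, 0.002, -1.0]]
wrist_force: [0.5, 0.1, -0.1]
gripper_width: 0.997
gripper_force: 0.0
```

drive_tool --pt "100 0 0 -10 0 0 0" --pt "100 0 0 0 0 0 0" --pt "0 0 0 0 0 0 0" --pt "0 0 0 0 0 0 0" --pt "0 0 0 0 0 0 0"

```text
time_s: 3.85
tcp_pos: [0.5212, -0.2211, 0.0319]
ee_rot: [[-0.986, -0.165, 0.005], [-0.165, 0.986, -0.001], [-0.004, -0.002, -1.0]]
wrist_force: [0.1, -0.3, 0.0]
gripper_width: 0.852
gripper_force: 0.0
```

drive_tool --pt "0 0 0 0 0 0 0" --pt "0 0 0 0 0 0 0" --pt "0 0 0 0 0 0 0" --pt "0 0 0 0 0 0 0" --pt "0 0 0 0 0 0 0"

```text
time_s: 4.27
tcp_pos: [0.5197, -0.2206, 0.0298]
ee_rot: [[-0.986, -0.165, 0.0], [-0.165, 0.986, -0.0], [-0.0, -0.0, -1.0]]
wrist_force: [-0.5, 0.8, 0.8]
gripper_width: 0.475
gripper_force: 0.0
```

drive_tool --pt "0 0 0 0 0 0 0" --pt "0 0 0 0 0 0 0" --pt "0 0 0 0 0 0 0" --pt "0 0 0 0 0 0 0" --pt "0 0 0 0 0 0 0"

```text
time_s: 4.68
tcp_pos: [0.5194, -0.2205, 0.0295]
ee_rot: [[-0.986, -0.165, -0.001], [-0.165, 0.986, 0.0], [0.0, 0.0, -1.0]]
wrist_force: [-0.2, 0.8, 0.4]
gripper_width: 0.179
gripper_force: 29.9
```

drive_tool --pt "0 0 0 0 0 0 0" --pt "0 0 0 0 0 0 0" --pt "0 0 0 5 0 0 0" --pt "0 0 0 10 0 0 0" --pt "0 0 0 10 0 0 0"

```text
time_s: 5.1
tcp_pos: [0.519, -0.2206, 0.0549]
ee_rot: [[-0.986, -0.165, -0.002], [-0.165, 0.986, 0.0], [0.002, 0.001, -1.0]]
wrist_force: [0.1, -0.2, -2.4]
gripper_width: 0.174
gripper_force: 29.9
```

drive_tool --pt "0 0 0 30 0 0 0" --pt "0 0 0 40 0 0 0" --pt "0 0 0 40 0 0 0" --pt "0 0 20 15 0 0 0" --pt "0 -2 36 0 0 0 0"

```text
time_s: 5.52
tcp_pos: [0.5212, -0.1667, 0.1863]
ee_rot: [[-0.987, -0.162, 0.013], [-0.162, 0.987, -0.003], [-0.013, -0.005, -1.0]]
wrist_force: [1.9, 2.3, -2.0]
gripper_width: 0.178
gripper_force: 29.9
```

drive_tool --pt "0 -2 36 0 0 0 0" --pt "0 -2 36 0 0 0 0" --pt "0 -2 36 0 0 0 0" --pt "0 -2 36 0 0 0 0" --pt "0 -2 36 0 0 0 0"

```text
time_s: 5.93
tcp_pos: [0.507, 0.017, 0.1808]
ee_rot: [[-0.986, -0.165, 0.001], [-0.165, 0.986, 0.001], [-0.001, 0.0, -1.0]]
wrist_force: [0.5, 0.2, -3.3]
gripper_width: 0.178
gripper_force: 29.9
```

drive_tool --pt "0 0 25 0 0 0 0" --pt "0 0 0 0 0 0 0" --pt "0 0 0 0 0 0 0" --pt "0 0 0 0 0 0 0"

```text
time_s: 6.27
tcp_pos: [0.5073, 0.0403, 0.1802]
ee_rot: [[-0.986, -0.165, 0.0], [-0.165, 0.986, 0.0], [-0.0, 0.0, -1.0]]
wrist_force: [-0.4, 0.0, -2.6]
gripper_width: 0.177
gripper_force: 29.9
```

```bash
python3 - <<'E'
from h import *
import pickle
s=sense(); print(s['time_s'],np.round(s['tcp_pos'],4),np.round(s['ee_rot'],3).tolist(),s['wrist_force'],s['moment'])
p=capture('wrist'); save(p,'w2.png'); W=cloud(p,s); pickle.dump((p,s),open('w2.pkl','wb'))
def rect(n,a):
    x0,x1,y0,y1,z0,z1=a
    m=(W[...,0]>x0)&(W[...,0]<x1)&(W[...,1]>y0)&(W[...,1]<y1)&(W[...,2]>z0)&(W[...,2]<z1); q=W[m]
    if len(q)<20: print(n,len(q));return
    r=cv2.minAreaRect(q[:,:2].astype(np.float32)*1000); print(n,len(q),np.round(np.median(q,0),4),np.round(r[0],1),np.round(r[1],1),round(r[2],1))
rect('pin',(.51,.58,.13,.21,.08,.095));rect('hous',(.5,.59,.12,.22,.062,.070));rect('casstop',(.58,.68,.08,.19,.088,.1));rect('plate',(.45,.75,.05,.28,.006,.014))
# mallet in hand
H=W[(np.abs(W[...,1]-s['tcp_pos'][1])<.06)&(W[...,2]>.13)&(W[...,2]<.26)]
T=(H-s['tcp_pos'])@s['ee_rot']; T=T[(np.abs(T[:,1])<.025)]
for a in range(-70,120,10):
    q=T[(T[:,0]>a/1000)&(T[:,0]<a/1000+.01)]
    if len(q)>5: print(a,len(q),np.round(np.percentile(q[:,2],[5,50,95])*1000,1),np.round(np.median(q[:,1])*1000,1))
E
```

```text
6.2667 [0.5073 0.0403 0.1802] [[-0.986, -0.165, 0.0], [-0.165, 0.986, 0.0], [-0.0, 0.0, -1.0]] [-0.39537521  0.03516214 -2.64175035] [-0.05699182  0.06610802 -0.04582619]
pin 25 [0.5419 0.176  0.0855] [542.7 176.7] [10.   1.8] 55.8
hous 810 [0.5395 0.1702 0.0641] [544.9 174.2] [40.9 28.9] 64.6
casstop 0
plate 3053 [0.5419 0.1423 0.0098] [568.4 163.6] [101.7 101.2] 65.5
-40 914 [-26.8 -26.  -25.1] -0.1
-30 629 [-26.6 -25.1 -19.9] -0.1
-20 223 [-51.5  -9.   -7.3] -0.1
-10 1235 [-61.4 -48.8  -8.3] -0.1
0 1906 [-72.4 -24.3  -7.8] -0.2
10 1939 [-73.4 -22.6  -7.4] -0.6
20 645 [-10.6  -9.5  -7.7] -0.6
30 1027 [-79.4 -10.1  -8. ] -0.6
40 723 [-10.9  -9.7  -7.7] -1.1
50 763 [-10.9  -9.8  -7.9] -1.1
60 806 [-11.   -9.9  -8. ] -1.1
70 852 [-11.2 -10.   -8.1] -1.5
80 889 [-11.3 -10.   -8. ] -1.5
90 1016 [-12.4 -10.5  -8.6] -1.5
100 764 [-12.8 -11.3  -8.9] -1.9
```

View pics/w2.png

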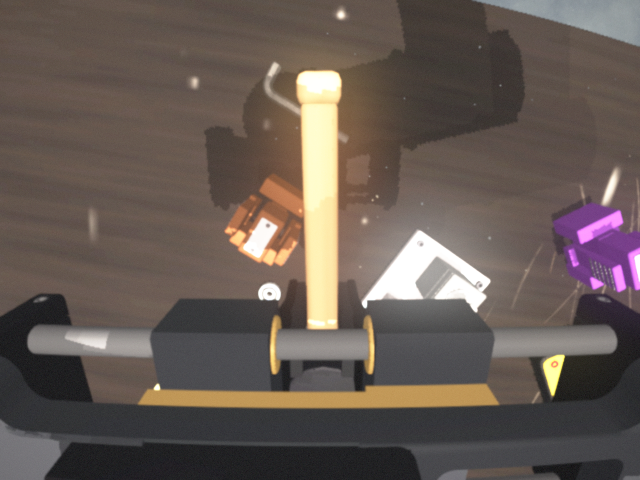

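The mallet hangs level in the hand (handle top at -10 mm all along it), with no droop. The dock plate shows at (430,270) to the right. I'll refine the dock pose from the base plate in the first top picture.

```bash
python3 - <<'E'
from h import *
import pickle
p=pickle.load(open('top0.pkl','rb')); W=cloud(p)
# bright plate: colour region -> intersect with plane z=0.010
g=p['frame'].min(-1)
x=W[...,0];y=W[...,1];z=W[...,2]
win=(x>.46)&(x<.72)&(y>.03)&(y<.27)&(g>95)
n,l,st,_=cv2.connectedComponentsWithStats(win.astype(np.uint8)); k=1+st[1:,4].argmax(); m=l==k
pl=m&(z<.02)&(z>0)
v,u=np.nonzero(pl); q=onplane(p,np.c_[u,v],.010)
r=cv2.minAreaRect(q[:,:2].astype(np.float32)*1000); print('plate',len(q),r, np.median(z[pl]))
e=np.array([np.cos(np.radians(-25)),np.sin(np.radians(-25))])
for yaw in (-23,-24,-25,-26,-27):
    e=np.array([np.cos(np.radians(yaw)),np.sin(np.radians(yaw))]);f=np.array([-e[1],e[0]])
    a=q[:,:2]@e;b=q[:,:2]@f
    A=np.percentile(a,[0,100]);B=np.percentile(b,[0,100]);c=A.mean()*e+B.mean()*f
    print(yaw,np.ptp(A),np.ptp(B),'origin',c+.0295*e,'pin',c-.056*e)
for l in ['pin_top','cassette_grip']: pass
# pin disc on plane .086
d=(x>.525)&(x<.57)&(y>.15)&(y<.195)&(z>.079)
v,u=np.nonzero(d); q=onplane(p,np.c_[u,v],.086); print('pin',len(q),q.mean(0),cv2.minEnclosingCircle(q[:,:2].astype(np.float32)*1000))
p,s=pickle.load(open('w2.pkl','rb')); W=cloud(p,s); x=W[...,0];y=W[...,1];z=W[...,2]
d=(abs(z-.010)<.004)&(x>.45)&(x<.6)&(y>.05)&(y<.28)&(p['frame'].min(-1)>90)
q=W[d]; 
for yaw in (-23,-24,-25,-26,-27):
    e=np.array([np.cos(np.radians(yaw)),np.sin(np.radians(yaw))]);f=np.array([-e[1],e[0]])
    a=q[:,:2]@e;b=q[:,:2]@f; near=a<np.percentile(a,40)
    B=[np.percentile(b[near],.5),np.percentile(b[near],99.5)]; 
    print(yaw,'w',B[1]-B[0],'pin est',np.percentile(a,.3)*e+np.mean(B)*f+.0295*e)
E
```

```text
plate 809 ((599.8699340820312, 151.12985229492188), (108.17284393310547, 172.32298278808594), 65.8468017578125) 0.009399076345719586
-23 0.17391833344300223 0.10841825568291952 origin [0.62666353 0.13843186] pin [0.54796036 0.17183938]
-24 0.1723539489507928 0.10818628590040225 origin [0.62685762 0.13894865] pin [0.54874948 0.17372463]
-25 0.17333058317754413 0.10893852824524447 origin [0.6267764  0.13903392] pin [0.54928708 0.17516778]
-26 0.1746741292371679 0.11118230048055383 origin [0.62656071 0.13834084] pin [0.54971381 0.17582157]
-27 0.1759888550307811 0.11343579880508675 origin [0.62632993 0.13762667] pin [0.55014887 0.17644286]
pin 36 [0.54619665 0.17231917 0.086     ] ((545.9801025390625, 172.1379852294922), 9.347444534301758)
-23 w 0.09873286953947724 pin est [0.5490141  0.17239365]
-24 w 0.09862345484903506 pin est [0.54921232 0.17194368]
-25 w 0.09849350749886382 pin est [0.54907696 0.17167982]
-26 w 0.0982874148416859 pin est [0.54859011 0.17162419]
-27 w 0.09825392848343983 pin est [0.54796695 0.1715209 ]
```

drive_tool --pt "0 -2 35 0 0 0 0" --pt "0 0 35 0 0 0 0" --pt "0 0 35 0 0 0 0" --pt "0 0 20 -15 0 0 0" --pt "0 0 0 -30 0 0 0"

```text
time_s: 6.73
tcp_pos: [0.5096, 0.1695, 0.1383]
ee_rot: [[-0.986, -0.168, 0.011], [-0.168, 0.986, 0.006], [-0.012, 0.004, -1.0]]
wrist_force: [0.9, 0.6, -3.2]
gripper_width: 0.179
gripper_force: 30.0
```

drive_tool --pt "0 0 0 -10 0 0 0" --pt "0 0 0 0 0 0 0" --pt "0 0 0 0 0 0 0" --pt "0 0 0 -4 0 0 0" --pt "0 0 0 0 0 0 0"

```text
time_s: 7.15
tcp_pos: [0.5062, 0.1649, 0.1215]
ee_rot: [[-0.987, -0.164, 0.002], [-0.164, 0.987, 0.001], [-0.002, 0.001, -1.0]]
wrist_force: [0.5, -1.0, -2.3]
gripper_width: 0.18
gripper_force: 30.0
```

drive_tool --pt "0 0 0 -4 0 0 0" --pt "0 0 0 -3 0 0 0" --pt "0 0 0 -3 0 0 0" --pt "0 0 0 0 0 0 0"

```text
time_s: 7.48
tcp_pos: [0.5059, 0.1654, 0.111]
ee_rot: [[-0.986, -0.165, 0.001], [-0.165, 0.986, 0.0], [-0.001, -0.0, -1.0]]
wrist_force: [-0.7, -0.6, 1.1]
gripper_width: 0.177
gripper_force: 30.0
```

drive_tool --pt "0 0 0 -3 0 0 0" --pt "0 0 0 -3 0 0 0" --pt "0 0 0 0 0 0 0"

```text
time_s: 7.73
tcp_pos: [0.5058, 0.1654, 0.1045]
ee_rot: [[-0.986, -0.165, 0.0], [-0.165, 0.986, 0.0], [-0.0, -0.0, -1.0]]
wrist_force: [-1.1, -0.1, 2.7]
gripper_width: 0.179
gripper_force: 30.0
```

drive_tool --pt "0 0 0 -2 0 0 0" --pt "0 0 0 0 0 0 0" --pt "0 0 0 0 0 0 0"

```text
time_s: 7.98
tcp_pos: [0.5058, 0.1655, 0.1027]
ee_rot: [[-0.986, -0.165, 0.0], [-0.165, 0.986, 0.0], [-0.0, 0.0, -1.0]]
wrist_force: [-1.0, -1.8, 3.0]
gripper_width: 0.174
gripper_force: 30.0
```

```bash
cat > m3.py <<'E'
from h import *
s=sense(); print(s['time_s'],np.round(s['tcp_pos'],4),s['wrist_force'],s['moment'])
p=capture('wrist'); W=cloud(p,s)
T=(W-s['tcp_pos'])@s['ee_rot']; T=T[(abs(T[...,1])<.015)&(T[...,2]>-.03)&(T[...,2]<.03)]
for a in range(-45,120,15):
    q=T[(T[:,0]>a/1000)&(T[:,0]<a/1000+.015)]
    if len(q)>5: print(a,len(q),np.round(np.percentile(q[:,2],[20,50])*1000,1))
E
python3 m3.py
```

```text
7.9833 [0.5058 0.1655 0.1027] [-1.04768808 -1.77773219  3.00128299] [-0.41997902  0.14525348 -0.04213842]
-45 853 [-27.2 -26.7]
-30 664 [-26.7 -25.8]
-15 812 [-10.   -9.4]
0 1810 [-22.   -9.7]
15 945 [-9.6 -9. ]
30 1022 [-9.6 -9. ]
45 1094 [-9.4 -8.8]
60 1208 [-9.3 -8.6]
75 1311 [-9.1 -8.5]
90 1526 [-10.1  -9.2]
105 222 [-9.3 -8.7]
```

drive_tool --pt "0 0 0 -2 0 0 0" --pt "0 0 0 0 0 0 0" --pt "0 0 0 0 0 0 0"

```text
time_s: 8.28
tcp_pos: [0.5056, 0.1654, 0.1009]
ee_rot: [[-0.986, -0.165, 0.0], [-0.165, 0.986, -0.0], [-0.0, -0.0, -1.0]]
wrist_force: [-1.5, -1.4, 4.1]
gripper_width: 0.179
gripper_force: 30.0
```

drive_tool --pt "0 0 0 -1 0 0 0" --pt "0 0 0 0 0 0 0" --pt "0 0 0 0 0 0 0"

```text
time_s: 8.53
tcp_pos: [0.5054, 0.1654, 0.1004]
ee_rot: [[-0.986, -0.165, -0.0], [-0.165, 0.986, -0.0], [0.0, -0.0, -1.0]]
wrist_force: [-4.5, -1.4, 8.6]
gripper_width: 0.178
gripper_force: 30.0
```

drive_tool --pt "0 0 0 -1 0 0 0" --pt "0 0 0 -1 0 0 0" --pt "0 0 0 0 0 0 0"

```text
time_s: 8.78
tcp_pos: [0.5042, 0.1651, 0.0985]
ee_rot: [[-0.986, -0.165, -0.002], [-0.165, 0.986, -0.001], [0.002, -0.0, -1.0]]
wrist_force: [-7.4, -1.6, 11.7]
gripper_width: 0.177
gripper_force: 30.0
```

```bash
python3 m3.py
```

```text
8.7833 [0.5042 0.1651 0.0985] [-7.43301635 -1.62767101 11.69084492] [-0.16533076  2.13672185  0.06398724]
-45 668 [-29.4 -28.9]
-30 832 [-28.8 -28. ]
-15 806 [-10.7 -10. ]
0 1833 [-21.7  -9.6]
15 943 [-8.5 -7.9]
30 1026 [-7.5 -6.8]
45 1072 [-6.4 -5.7]
60 1180 [-5.3 -4.6]
75 1188 [-4.2 -3.5]
90 1425 [-4.1 -3.3]
105 203 [-3.3 -2.6]
```

The head has driven the pin to its hard stop: the force is rising and the lower face is at about 72 mm. I'll lift and take the mallet back to its old free spot, undoing the roughly 4° slip as I go.

drive_tool --pt "0 0 0 25 0 0 0" --pt "0 0 0 35 0 0 0" --pt "0 0 0 35 0 0 0" --pt "0 1 -20 0 0 0 0" --pt "0 2 -35 0 0 0 0"

```text
time_s: 9.25
tcp_pos: [0.5101, 0.1131, 0.1941]
ee_rot: [[-0.986, -0.169, 0.005], [-0.169, 0.986, 0.004], [-0.006, 0.003, -1.0]]
wrist_force: [-0.2, -0.6, -4.9]
gripper_width: 0.176
gripper_force: 30.0
```

drive_tool --pt "0 2 -36 0 0 0 0" --pt "0 2 -36 0 0 0 0" --pt "0 2 -36 0 0 0 0" --pt "0 2 -36 0 0 0 0" --pt "0 2 -36 0 0 0 0"

```text
time_s: 9.67
tcp_pos: [0.5179, -0.0709, 0.1912]
ee_rot: [[-0.986, -0.165, -0.002], [-0.165, 0.986, 0.001], [0.001, 0.001, -1.0]]
wrist_force: [0.9, -0.1, -2.9]
gripper_width: 0.176
gripper_force: 30.0
```

drive_tool --pt "0 2 -36 0 0 0 0" --pt "0 2 -36 0 0 0 0" --pt "0 0 -36 0 -0.006 0.034 0" --pt "0 0 -36 0 -0.006 0.034 0" --pt "0 0 -6 0 0 0 0"

```text
time_s: 10.08
tcp_pos: [0.5227, -0.2236, 0.1904]
ee_rot: [[-0.984, -0.161, -0.071], [-0.16, 0.987, -0.012], [0.072, -0.001, -0.997]]
wrist_force: [1.0, 0.8, -3.0]
gripper_width: 0.18
gripper_force: 30.0
```

drive_tool --pt "0 0 0 -35 0 0 0" --pt "0 0 0 -35 0 0 0" --pt "0 0 0 -35 0 0 0" --pt "0 0 0 -25 0 0 0" --pt "0 0 0 0 0 0 0"

```text
time_s: 10.5
tcp_pos: [0.5174, -0.2181, 0.0557]
ee_rot: [[-0.983, -0.163, -0.082], [-0.163, 0.987, -0.008], [0.082, 0.005, -0.997]]
wrist_force: [-1.1, -0.6, -3.9]
gripper_width: 0.175
gripper_force: 30.0
```

```bash
python3 - <<'E'
from h import *
s=sense(); print(s['time_s'],np.round(s['tcp_pos'],4),s['wrist_force'],np.round(s['ee_rot'],3).tolist())
p=capture('wrist'); W=cloud(p,s)
T=(W-s['tcp_pos'])@s['ee_rot']; m=(abs(T[...,1])<.015)&(abs(T[...,2])<.033)
for a in range(-45,120,15):
    q=W[m&(T[...,0]>a/1000)&(T[...,0]<a/1000+.015)]
    if len(q)>5: print(a,len(q),np.round(np.percentile(q[:,2],[50,80])*1000,1))
p=capture('top'); save(p,'top1.png'); W=cloud(p); x,y,z=W[...,0],W[...,1],W[...,2]
d=(x>.525)&(x<.57)&(y>.15)&(y<.195)&(z>.055); print('pin heights',np.round(np.percentile(z[d],[50,80,90,95,100]),4),d.sum())
E
```

```text
10.5 [ 0.5174 -0.2181  0.0557] [-1.07500319 -0.56693761 -3.89062038] [[-0.983, -0.163, -0.082], [-0.163, 0.987, -0.008], [0.082, 0.005, -0.997]]
-45 861 [79.3 79.7]
-30 657 [79.1 79.9]
-15 803 [64.5 65.2]
0 1929 [66.5 81.5]
15 939 [66.8 67.5]
30 1037 [68.  68.7]
45 1108 [69.2 69.9]
60 1213 [70.4 71.1]
75 1301 [71.6 72.4]
90 1568 [73.7 74.9]
105 230 [74.  74.8]Traceback (most recent call last):
  File "<stdin>", line 9, in <module>
    return _quantile_unchecked(
        a, q, axis, out, overwrite_input, method, keepdims, weights)
    return _ureduce(a,
                    func=_quantile_ureduce_func,
    ...<5 lines>...
                    overwrite_input=overwrite_input,
                    method=method)
    r = func(a, **kwargs)
    result = _quantile(arr,
                       quantiles=q,
    ...<2 lines>...
                       out=out,
                       weights=wgt)
    slices_having_nans = np.isnan(arr[-1, ...])
                                  ~~~^^^^^^^^^
IndexError: index -1 is out of bounds for axis 0 with size 0
```

drive_tool --pt "0 0 0 0 0.006 -0.034 0" --pt "0 0 0 0 0.006 -0.034 0" --pt "0 0 0 -12 0 0 0" --pt "0 0 0 0 0 0 0" --pt "0 0 0 0 0 0 0"

```text
time_s: 11.02
tcp_pos: [0.5236, -0.2197, 0.0523]
ee_rot: [[-0.986, -0.166, 0.003], [-0.166, 0.986, -0.001], [-0.002, -0.001, -1.0]]
wrist_force: [1.2, 0.3, -2.2]
gripper_width: 0.179
gripper_force: 30.0
```

```bash
python3 m3.py
```

```text
11.0167 [ 0.5236 -0.2197  0.0523] [ 1.17852967  0.31930131 -2.21222314] [-0.0125045   0.01814726  0.05210384]
-45 866 [-26.9 -26.5]
-30 655 [-26.7 -25.8]
-15 805 [-10.   -9.3]
0 1811 [-22.2  -9.8]
15 941 [-9.8 -9.2]
30 1041 [-9.9 -9.3]
45 1098 [-9.8 -9.2]
60 1210 [-9.7 -9.2]
75 1299 [-9.7 -9.1]
90 1551 [-10.8  -9.9]
105 231 [-10.2  -9.6]
```

Level again. I'll set it down and release.

drive_tool --pt "0 0 0 -12 0 0 0" --pt "0 0 0 -5 0 0 0" --pt "0 0 0 -3 0 0 0" --pt "0 0 0 -2 0 0 0" --pt "0 0 0 0 0 0 0"

```text
time_s: 11.48
tcp_pos: [0.5226, -0.2197, 0.0293]
ee_rot: [[-0.986, -0.166, -0.0], [-0.166, 0.986, -0.0], [0.0, -0.0, -1.0]]
wrist_force: [-1.8, 0.1, 0.8]
gripper_width: 0.178
gripper_force: 30.0
```

drive_tool --pt "70 0 0 0 0 0 0" --pt "70 0 0 0 0 0 0" --pt "70 0 0 0 0 0 0" --pt "70 0 0 0 0 0 0" --pt "70 0 0 0 0 0 0"

```text
time_s: 11.9
tcp_pos: [0.523, -0.2197, 0.029]
ee_rot: [[-0.986, -0.165, 0.001], [-0.165, 0.986, -0.0], [-0.001, -0.0, -1.0]]
wrist_force: [-0.8, -0.8, 0.3]
gripper_width: 0.469
gripper_force: 0.0
```

drive_tool --pt "90 0 0 0 0 0 0" --pt "90 0 0 20 0 0 0" --pt "90 0 0 35 0 0 0" --pt "90 0 0 40 0 0 0" --pt "90 0 0 40 0 0 0"

```text
time_s: 12.32
tcp_pos: [0.522, -0.2196, 0.1647]
ee_rot: [[-0.986, -0.165, -0.002], [-0.165, 0.986, 0.0], [0.002, 0.0, -1.0]]
wrist_force: [1.5, 0.0, 0.3]
gripper_width: 0.843
gripper_force: 0.0
```

drive_tool --pt "90 0 0 40 0 0 0" --pt "90 0 0 20 0 0 0" --pt "90 0 0 0 0 0 0"

```text
time_s: 12.57
tcp_pos: [0.5255, -0.2206, 0.2303]
ee_rot: [[-0.986, -0.166, 0.012], [-0.166, 0.986, -0.003], [-0.012, -0.005, -1.0]]
wrist_force: [1.3, -0.8, 0.5]
gripper_width: 0.895
gripper_force: 0.0
```

```bash
python3 m1.py w4.png; python3 - <<'E'
from h import *
for n in ('top','scene'):
    p=capture(n); W=cloud(p); x,y,z=W[...,0],W[...,1],W[...,2]
    save(p,n+'2.png')
    d=(x>.525)&(x<.57)&(y>.15)&(y<.195)&(z>.055); print(n,d.sum(),'pin heights',np.round(np.percentile(z[d],[50,80,90,95,100]),4) if d.sum() else '')
E
```

```text
12.5667 [ 0.5255 -0.2206  0.2303] [[-0.986, -0.166, 0.012], [-0.166, 0.986, -0.003], [-0.012, -0.005, -1.0]]
mallet 0.55 325 211 [ 0.5231 -0.2188  0.0399]
mallet_head 0.71 322 210 [ 0.523  -0.2221  0.0383]
mallet_grip 0.95 322 210 [ 0.523  -0.2221  0.0383]
1060 [ 0.5649 -0.2129  0.056 ] [ 565.4 -212.4] [39.  37.6] 72.3
2138 [ 0.4776 -0.2275  0.0388] [ 488.6 -229.3] [144.1  32. ] 12.0
yaw 9.747635 0.4800415 -0.22737485
top 223 pin heights [0.0639 0.0677 0.0706 0.0739 0.0782]
scene 243 pin heights [0.0645 0.0674 0.0715 0.0724 0.0732]
```

The mallet stands on the bench again and the pin top reads about 72 mm. Next I'll go over the cassette.

drive_tool --pt "100 18 32 1 0 0 -0.059" --pt "100 18 32 1 0 0 -0.059" --pt "100 18 32 1 0 0 -0.059" --pt "100 18 32 1 0 0 -0.059" --pt "100 18 32 1 0 0 -0.059"

```text
time_s: 13.33
tcp_pos: [0.6129, -0.0582, 0.2276]
ee_rot: [[-0.991, 0.132, -0.002], [0.132, 0.991, -0.0], [0.002, -0.001, -1.0]]
wrist_force: [1.1, -0.1, -0.6]
gripper_width: 1.0
gripper_force: 0.0
```

drive_tool --pt "100 18 32 1 0 0 -0.059" --pt "100 18 32 1 0 0 -0.059" --pt "100 18 32 1 0 0 -0.059" --pt "100 18 32 1 0 0 -0.059" --pt "100 18 32 1 0 0 -0.059"

```text
time_s: 13.75
tcp_pos: [0.7029, 0.102, 0.2323]
ee_rot: [[-0.91, 0.414, -0.002], [0.414, 0.91, -0.001], [0.002, -0.002, -1.0]]
wrist_force: [0.6, 0.6, 0.2]
gripper_width: 1.0
gripper_force: 0.0
```

drive_tool --pt "100 0 0 0 0 0 0" --pt "100 0 0 0 0 0 0" --pt "100 0 0 0 0 0 0"

```text
time_s: 14.0
tcp_pos: [0.7022, 0.1003, 0.2321]
ee_rot: [[-0.912, 0.411, -0.003], [0.411, 0.912, -0.001], [0.002, -0.002, -1.0]]
wrist_force: [0.0, 0.6, -0.7]
gripper_width: 1.001
gripper_force: 0.0
```

```bash
cat > m5.py <<'E'
from h import *
import sys,pickle
s=sense(); print(s['time_s'],np.round(s['tcp_pos'],4),np.round(s['ee_rot'],3).tolist())
p=capture('wrist'); save(p,sys.argv[1]); W=cloud(p,s); pickle.dump((p,s),open('w5.pkl','wb'))
x,y,z=W[...,0],W[...,1],W[...,2]
reg=(x>.48)&(x<.74)&(y>.05)&(y<.25)
def rect(n,z0,z1,extra=True):
    m=(reg&extra&(z>z0)&(z<z1)).astype(np.uint8); c,l,st,_=cv2.connectedComponentsWithStats(m)
    for k in 1+np.argsort(-st[1:,4])[:3]:
        q=W[l==k]
        if len(q)<30: continue
        r=cv2.minAreaRect(q[:,:2].astype(np.float32)*1000); print(n,len(q),np.round(np.median(q,0),4),np.round(r[0],1),np.round(r[1],1),round(r[2],1))
rect('top94',.090,.099); rect('pads',.082,.0975);rect('pin',.069,.076); rect('hous',.062,.069); rect('shoulder',.046,.052);rect('plate',.006,.014)
for l in ['cassette_grip','pin_top','bar_tip']:
    for r in search_frame(l,p)[:2]:
        u,v=np.round(r['xy']).astype(int); print(l,round(r['p'],2),u,v,np.round(W[v,u],4))
E
python3 m5.py w5.png
```

```text
14.0 [0.7022 0.1003 0.2321] [[-0.912, 0.411, -0.003], [0.411, 0.912, -0.001], [0.002, -0.002, -1.0]]
top94 1252 [0.6272 0.1366 0.0945] [627.8 136.5] [21.9 39.7] 66.5
top94 310 [0.6368 0.1573 0.0927] [636.9 157.4] [ 8.5 24.7] 65.7
top94 301 [0.6184 0.1159 0.0927] [618.1 115.5] [ 8.7 24.7] 64.8
pads 1251 [0.6272 0.1366 0.0945] [627.8 136.5] [21.9 39.7] 66.5
pads 330 [0.6367 0.1573 0.0926] [637.  157.6] [ 9.  24.7] 65.4
pads 317 [0.6183 0.1158 0.0926] [618.1 115.4] [ 8.9 24.7] 64.8
pin 416 [0.5501 0.1719 0.0717] [549.8 172.3] [18.6 18. ] 44.1
hous 1713 [0.5514 0.1719 0.064 ] [550.  172.5] [39.9 38.8] 66.5
shoulder 744 [0.6016 0.1493 0.0498] [602.6 147.9] [45.9 15.7] 66.0
shoulder 630 [0.6536 0.125  0.0499] [652.9 124.9] [44.7 14.8] 65.7
plate 6381 [0.5742 0.1499 0.0098] [601.  148.8] [100.8 170.8] 65.3
plate 299 [0.6221 0.1213 0.0099] [626.  115.6] [12.8 58.8] 66.0
plate 252 [0.6341 0.1523 0.0098] [632.2 157.1] [11.8 64.2] 64.5
cassette_grip 0.97 140 87 [0.5254 0.0079 0.0844]
cassette_grip 0.94 347 326 [0.8452 0.0694 0.0245]
pin_top 0.83 325 31 [0.5505 0.171  0.0723]
pin_top 0.59 19 212 [ 0.5609 -0.1946  0.0541]
bar_tip 0.78 322 69 [0.5751 0.1571 0.0594]
```

View pics/w5.png

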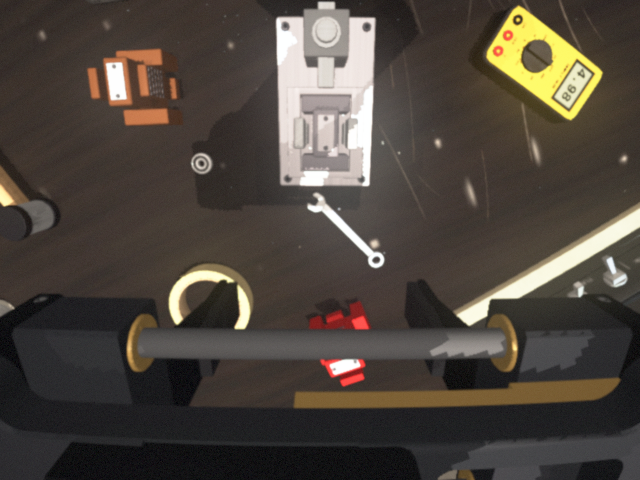

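The wrist picture shows the grey cassette in the dock (324,132), the pin (325,31) down at 71.7 mm, and the bar drawn back off the shoulder. The brown (140,85) and red (340,335) look-alikes stand apart. The cassette centre is at (0.6278,0.1365) with yaw -24°.

drive_tool --pt "100 -37 18 -10 0 0 0" --pt "100 -37 18 -20 0 0 0" --pt "100 0 0 -20 0 0 0" --pt "100 0 0 0 0 0 0" --pt "100 0 0 0 0 0 0"

```text
time_s: 14.62
tcp_pos: [0.6324, 0.1337, 0.1859]
ee_rot: [[-0.911, 0.412, -0.0], [0.412, 0.911, -0.001], [-0.0, -0.001, -1.0]]
wrist_force: [-0.0, 0.2, 0.7]
gripper_width: 0.999
gripper_force: 0.0
```

drive_tool --pt "100 -4 3 -30 0 0 0" --pt "100 0 0 -25 0 0 0" --pt "100 0 0 0 0 0 0" --pt "100 0 0 0 0 0 0"

```text
time_s: 14.95
tcp_pos: [0.6296, 0.1367, 0.131]
ee_rot: [[-0.911, 0.412, 0.0], [0.412, 0.911, -0.001], [-0.0, -0.001, -1.0]]
wrist_force: [0.9, -0.3, 0.4]
gripper_width: 1.002
gripper_force: 0.0
```

drive_tool --pt "100 -1 0 -30 0 0 0" --pt "100 0 0 -18 0 0 0" --pt "100 0 0 -8 0 0 0" --pt "100 0 0 0 0 0 0" --pt "100 0 0 0 0 0 0"

```text
time_s: 15.37
tcp_pos: [0.6292, 0.1376, 0.0765]
ee_rot: [[-0.911, 0.411, 0.003], [0.411, 0.911, 0.0], [-0.003, 0.002, -1.0]]
wrist_force: [-0.8, 1.3, -0.0]
gripper_width: 1.002
gripper_force: 0.0
```

drive_tool --pt "100 -1 -1 0 0 0 0" --pt "40 0 0 0 0 0 0" --pt "40 0 0 0 0 0 0" --pt "40 0 0 0 0 0 0" --pt "30 0 0 0 0 0 0"

```text
time_s: 15.78
tcp_pos: [0.6267, 0.1366, 0.0752]
ee_rot: [[-0.911, 0.412, 0.001], [0.412, 0.911, 0.0], [-0.001, 0.001, -1.0]]
wrist_force: [-1.2, -0.3, -0.6]
gripper_width: 0.78
gripper_force: 0.0
```

drive_tool --pt "0 0 0 0 0 0 0" --pt "0 0 0 0 0 0 0" --pt "0 0 0 0 0 0 0" --pt "0 0 0 0 0 0 0" --pt "0 0 0 0 0 0 0"

```text
time_s: 16.2
tcp_pos: [0.6266, 0.1367, 0.075]
ee_rot: [[-0.911, 0.411, 0.0], [0.411, 0.911, 0.0], [-0.0, 0.0, -1.0]]
wrist_force: [-0.9, 0.3, 2.3]
gripper_width: 0.452
gripper_force: 30.0
```

drive_tool --pt "0 0 0 0 0 0 0" --pt "0 0 0 0 0 0 0" --pt "0 0 0 0 0 0 0"

```text
time_s: 16.45
tcp_pos: [0.6267, 0.1367, 0.075]
ee_rot: [[-0.911, 0.411, 0.001], [0.411, 0.911, 0.0], [-0.0, 0.001, -1.0]]
wrist_force: [-1.8, 0.9, 3.3]
gripper_width: 0.45
gripper_force: 30.0
```

drive_tool --pt "0 0 0 2 0 0 0" --pt "0 0 0 3 0 0 0" --pt "0 0 0 5 0 0 0" --pt "0 0 0 0 0 0 0"

```text
time_s: 16.78
tcp_pos: [0.6267, 0.1364, 0.085]
ee_rot: [[-0.911, 0.412, 0.0], [0.412, 0.911, 0.0], [-0.0, 0.0, -1.0]]
wrist_force: [0.3, -0.1, -2.4]
gripper_width: 0.457
gripper_force: 30.0
```

drive_tool --pt "0 0 0 10 0 0 0" --pt "0 0 0 15 0 0 0" --pt "0 0 0 20 0 0 0" --pt "0 0 0 25 0 0 0" --pt "0 0 0 20 0 0 0"

```text
time_s: 17.2
tcp_pos: [0.6267, 0.1364, 0.1767]
ee_rot: [[-0.911, 0.411, 0.001], [0.411, 0.911, 0.0], [-0.001, 0.0, -1.0]]
wrist_force: [1.1, -0.4, -2.1]
gripper_width: 0.451
gripper_force: 30.0
```

drive_tool --pt "0 0 0 12 0 0 0" --pt "0 0 0 5 0 0 0" --pt "0 0 0 0 0 0 0" --pt "0 0 0 0 0 0 0" --pt "0 0 0 0 0 0 0"

```text
time_s: 17.62
tcp_pos: [0.6256, 0.1362, 0.1901]
ee_rot: [[-0.911, 0.412, -0.003], [0.412, 0.911, -0.001], [0.002, -0.002, -1.0]]
wrist_force: [0.3, -0.3, -3.1]
gripper_width: 0.455
gripper_force: 30.0
```

drive_tool --pt "0 0 0 0 0 0 0" --pt "0 0 0 0 0 0 0" --pt "0 0 0 0 0 0 0" --pt "0 0 0 0 0 0 0" --pt "0 0 0 0 0 0 0"

```text
time_s: 18.03
tcp_pos: [0.6264, 0.1365, 0.1913]
ee_rot: [[-0.911, 0.412, -0.0], [0.412, 0.911, -0.0], [0.0, -0.0, -1.0]]
wrist_force: [0.1, 0.1, -2.4]
gripper_width: 0.456
gripper_force: 30.0
```

```bash
python3 - <<'E'
from h import *
s=sense(); print(s['time_s'],np.round(s['tcp_pos'],4),s['wrist_force'],s['gripper_width'],s['gripper_force'])
p=capture('scene'); W=cloud(p); f=p['frame'][130:370,170:490]; cv2.imwrite('pics/s6.png',cv2.resize(f,(800,600))[...,::-1])
# lowest grey point of lifted cassette: between socket top and TCP
T=(W-s['tcp_pos'])@s['ee_rot']
m=(abs(T[...,0])<.034)&(abs(T[...,1])<.03)&(W[...,2]>.06)
print('z range',np.round(np.percentile(W[m][:,2],[0,1,5,50,99]),4))
E
```

```text
18.0333 [0.6264 0.1365 0.1913] [ 0.05431022  0.13793673 -2.4380557 ] 0.4561409904334912 29.953715801239014
z range [0.1273 0.1328 0.1526 0.3018 0.4595]
```

View pics/s6.png

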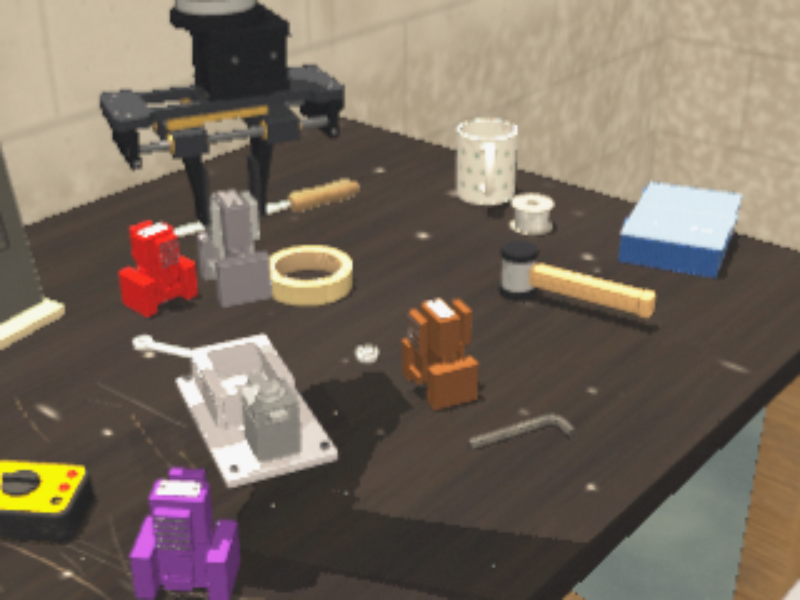

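The grey cassette hangs upright in the fingers (235,250), with its foot at about 127 mm, 80 mm above the socket top. The dock is empty with the pin down, the mallet stands at (520,270), and the bystanders are in place.

```bash
python3 -c "
from station import finish_job; print(finish_job())"
```

```text
the job is handed in; nothing more can be done
None
```

I knocked the locking pin right down with the mallet, set the mallet back on the bench clear of the dock, and handed the job in at about 18 s of the 54 s allowed, with the grey cassette held squeezed, upright and still, its foot about 8 cm above the socket top.

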